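Bring the red-lidded jar round to the bowl on the lazy Susan

ROBOT

A 7-joint arm with a two-finger parallel gripper is mounted at the origin on the work surface. World frame = base frame: x ahead of the robot, y to its left, z up, the work surface at z = 0. Lengths are in m, angles in degrees, forces in N, time in s.
With the tool pointing down it reaches from about 0.425 to 0.825 m from the base axis. Payload 3.6 kg.
Tool frame: the origin (TCP) lies between the finger pads; the fingertips stand 14 mm ahead of it and the grasp point (between the pads) lies 5 mm behind it (env.tips_ahead is the z of the fingertips in the tool frame, in m); z points along the fingers, y is the line along which they close (so a half turn about z gives the same grasp; the last joint's range is limited). The gripper opens to 93 mm and grips with 3 to 60 N. Pads are 15 mm wide; open, the fingers measure 128 mm over their backs; the gripper's body (75 mm by 188 mm) begins 65 mm behind the grasp point.
Start: joints at [-76.576, 35.231, -0.722, 81.555, 0.464, 63.22, -2.315], TCP at [0.168, 0.628, 0.233] pointing down, gripper open.
Joint ranges: [-178.69, 178.69], [-17.37, 117.87], [-77.05, 75.6], [15.02, 138.74], [-78.02, 258.01], [0.78, 113.62], [-162.83, 162.83]. Speed limits (degrees/s): [159.86, 159.86, 180, 180, 180, 180, 180].

INTERFACE

Orientations are given as [roll, pitch, yaw] about the fixed x, y, z axes, in that order (R = Rz(yaw) Ry(pitch) Rx(roll)).
In Python, from plant import env, claw, eyes gives the robot as it stands. Calls block until the motion is done:
- env.move_ptp(position, orientation): joint-space move of the TCP to a pose.
- env.move_straight(position, rot=None, vel=0.15, contact_N=None): straight line of the TCP; rot=None keeps the orientation; vel is the mean speed in m/s. With contact_N (N) it stops when the force on the tool has changed by that much, and returns True; else False.
- env.move_joints(angles): joint-space move.
- claw.ungrasp() and claw.gripper_close(squeeze=None): open the fingers fully, or close them until they stop; squeeze is the grip in N (None keeps the last).
- env.sleep(seconds).
- env.ik(position, orientation): joint angles nearest the present ones, or None.
- env.observe(): the state.
- eyes.capture(name): name is "scene" or "top"; returns (picture, depth): 400x640x3 uint8, red, green, blue; 400x640 float32, m along the optical axis (not along the pixel's ray), 0 where there is no reading.
- eyes.camera_model(name): a dict with "vertical_fov" (degrees; the focal length in pixels is half the picture's height over the tangent of half this angle, whatever the lens; pixels are square), "cx", "cy" (the principal point, pixels), "pose" (4x4, takes a point from camera to world coordinates). Camera axes: x right, y up, looking along -z (the intrinsics and any distortion apply to the point x, -y, -z); pixel columns grow to the right and rows downward; lengths in m; the calibration is good to about 2 mm. A picture is of the moment at which its call begins. camera_model takes no time and is no camera call.
A pose or a line that the arm cannot do raises env.IKError and nothing moves.
- env.close_job(): hands the job in; it is judged then, once.
The state is a dict: "time": time; "qpos": joint angles; "joint_vel": joint speeds; "joint_torque": joint torques, N m; "ee_pos": TCP position; "ee_rot": TCP orientation; "force": force on the tool from outside, world axes, zero at the start; "wrist_torque": the same for the moment, N m; "width": finger opening in m; "grip_force": force on a finger pad.
Only numpy, scipy, OpenCV 4.12 (cv2) and the standard library are available. Lean on these libraries where they do the work, as an engineer would, in place of code of your own. Each camera call takes 0.05 s, during which the arm holds its last target. There are 200 camera calls.

TASK

Turn the lazy Susan by pushing sideways on one of its white upright dividers with a fingertip (or the closed fingers as one finger), until the red-lidded jar stands beside the blue bowl, in line between the centre post and the bowl. Turn it gently, keep off the centre post, do not touch, lift or knock over the jars, leave everything that stands around the turntable where it is, and take the hand away at the end.

Things in the scene. Friction and masses are not known exactly. Their poses are not given: they have to be found in the camera images.
- susan: lazy Susan: disc, 3 upright white dividers, steel post. Origin on its axis 17 mm above table, z up; dividers along its +x and at +120, +240 deg, plates 6 mm thick, out to 122 mm from axis, 27 to 105 mm above table; post 24 mm wide, top 121 mm up. Disc 264 mm across, floor 27 mm, rim 35 mm above table. Turns freely up to 360 deg either way, needs 1 to 2 N at a divider's end, stays where left
- mat: fixed round grey mat, 570 mm across, 4 mm thick, under the lazy Susan and concentric with it; origin under its centre
- jar_red: amber jar with a red lid, 62 mm across, 78 mm tall, loose, about 0.3 kg; standing on the disc in the middle of one of the three sectors, about 85 mm from the axis; origin at the centre of its underside, z up. It rides round with the disc; its top is 105 mm above the table
- jar_green: white jar with a green lid, same size and origin, in another sector
- jar_black: terracotta-coloured jar with a black lid, same size and origin, in the third sector
- bowl: blue ceramic bowl, loose, 112 mm across, 60 mm tall, standing on the mat 220 mm from the lazy Susan's axis, in one of three places around it 120 degrees apart; origin at the centre of its underside
- can: food can with a red label, loose, 74 mm across, 100 mm tall, on the mat in another of those places; origin under its centre
- box: yellow carton, loose, 70 x 50 x 90 mm, on the mat in the third place; origin under its centre
- ketchup: red plastic bottle, loose, 60 mm across, 190 mm tall, on the table to the robot's left; origin under its centre
- tin: low blue-labelled tin, loose, 84 mm across, 45 mm tall, on the table to the robot's right; origin under its centre
Not all that is in view belongs to the job. Leave any green or purple look-alike of the bowl alone. Leave any purple look-alike of the jar_green alone.

How it is judged:
By the outcome, as a careful person would: the job done as asked, in the order asked, and still so for the second after the job is handed in, with the robot touching nothing.
It also fails if it takes over 51 s, if anything falls off the work surface, if the arm or the gripper's body presses on something with over 40 N, if the wrist force passes 120 N, or if a joint passes its speed limit or range.

## Working session

There is one attempt and no reset: what is moved stays moved. The work goes in short steps, each a Python script; the robot and the scene stay as the last script left them, time stands still between calls to the robot, and variables do not carry over. Pictures are saved under pics/ and viewed, at most 10 in all, crops included, and the job is handed in when it is done.

```bash
mkdir -p pics; ls; python3 - <<'E'
from plant import env, claw, eyes
import cv2,numpy as np
for n in("scene","top"):
    p,d=eyes.capture(n); np.savez(f"pics/{n}0.npz",p=p,d=d)
    cv2.imwrite(f"pics/{n}0.png",p[...,::-1]); m=eyes.camera_model(n); print(n,m)
o=env.observe(); print(o["time"],o["ee_pos"],o["ee_rot"])
E
```

```text
pics
scene {'vertical_fov': 55.77459699074148, 'cx': 319.43568639843994, 'cy': 196.60761324449257, 'pose': array([[ 0.88148536, -0.30320201,  0.36201118,  0.959548  ],
       [ 0.47195393,  0.54037423, -0.6966026 , -0.7734477 ],
       [ 0.0155898 ,  0.7848976 ,  0.61942935,  0.72069111],
       [ 0.        ,  0.        ,  0.        ,  1.        ]])}
top {'vertical_fov': 55.65515026149844, 'cx': 318.3824686023307, 'cy': 198.12268011745653, 'pose': array([[-0.00904054,  0.98461874, -0.17448269,  0.35132244],
       [-0.9998576 , -0.01138741, -0.01245393,  0.00280693],
       [-0.01424928,  0.17434525,  0.98458148,  1.24240407],
       [ 0.        ,  0.        ,  0.        ,  1.        ]])}
0.1 [0.16740854 0.6273647  0.23159147] [-1.79866267e+02  2.56699980e-03  1.65062866e+02]
```

View pics/top0.png

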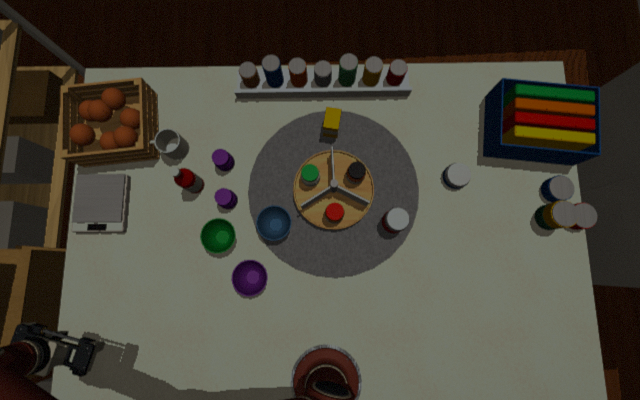

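View pics/scene0.png

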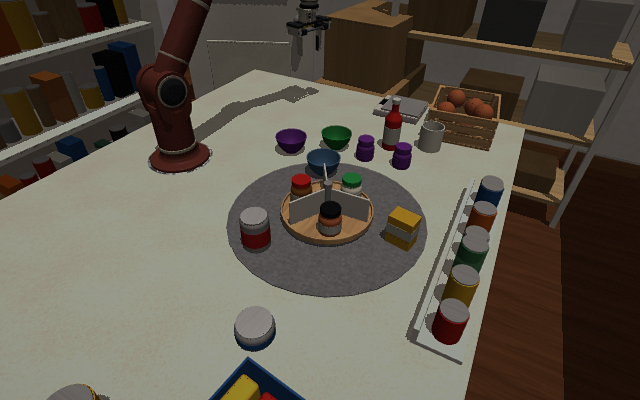

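The top view shows the post at about (333,185), red lid (335,213), green lid (310,174), black lid (356,172), bowl (273,223), can (396,220) and box (331,122). The scene view shows the same layout. Next I measure in 3D.

```bash
cat > h.py <<'E'
import numpy as np, cv2
def cloud(d,m):
    f=200/np.tan(np.radians(m["vertical_fov"]/2)); v,u=np.mgrid[:400,:640]
    P=np.stack([(u-m["cx"])/f*d,-(v-m["cy"])/f*d,-d],-1)
    W=P@m["pose"][:3,:3].T+m["pose"][:3,3]; W[d==0]=np.nan
    return W
def circ(x,y):
    A=np.c_[2*x,2*y,np.ones_like(x)]; s=np.linalg.lstsq(A,x*x+y*y,rcond=None)[0]
    return s[0],s[1],np.sqrt(s[2]+s[0]**2+s[1]**2)
def encl(xy):
    c,r=cv2.minEnclosingCircle((xy*1000).astype(np.float32)); return np.round(np.array(c),1),round(r,1)
def masks(p):
    h,s,v=[a.astype(int) for a in cv2.split(cv2.cvtColor(p,cv2.COLOR_RGB2HSV))]
    return dict(red=((h<6)|(h>174))&(s>170)&(v>60),green=(abs(h-62)<15)&(s>120)&(v>50),
      black=v<45,bowl=(abs(h-106)<10)&(s>90),yellow=(abs(h-25)<6)&(s>170)&(v>80),white=(s<50)&(v>90),wood=(abs(h-14)<8)&(s>60)&(s<190)&(v>90))
E
python3 - <<'E'
from h import *; from plant import eyes
for n in("scene","top"):
    z=np.load(f"pics/{n}0.npz"); p,d=z["p"],z["d"]; W=cloud(d,eyes.camera_model(n)); M=masks(p)
    c0=np.array([.555,0]) if n=="scene" else None
    # mat centre guess from top picture pixel
    if n=="top": print("near post",W[185,333],"disc",W[205,310],"bowl",W[223,273],"can",W[220,396],"box",W[122,331],"lidr",W[213,335],"lidg",W[174,310],"lidb",W[172,356])
    else: print("lidr",W[181,301],"lidg",W[181,352],"lidb",W[210,330],"bowl",W[160,323],"can",W[215,254],"box",W[215,405],"post",W[183,328])
E
```

```text
lidr [ 0.52221013 -0.04453944  0.10503239] lidg [0.64524776 0.02612596 0.10418468] lidb [ 0.64889471 -0.11657782  0.10551688] bowl [0.46991548 0.18953573 0.02630607] can [ 0.49096794 -0.22170586  0.10170594] box [ 0.81793505 -0.02826502  0.09350356] post [ 0.60161702 -0.0364439   0.12154232]
near post [ 0.58952317 -0.02752323  0.12241946] disc [0.54449242 0.04565266 0.02602058] bowl [0.48888056 0.16770391 0.0092596 ] can [ 0.483794   -0.21654808  0.10100656] box [ 0.80276451 -0.02526295  0.08949396] lidr [ 0.50656954 -0.03267438  0.10514364] lidg [0.6292611  0.04244156 0.10291427] lidb [ 0.63390253 -0.09970721  0.10260772]
```

```bash
cat >> h.py <<'E'
def measure(p,d,m,c=(.59,-.035)):
    W=cloud(d,m); M=masks(p); r=np.hypot(W[...,0]-c[0],W[...,1]-c[1]); Z=W[...,2]; o={}
    for k in("red","green","black"):
        q=M[k]&(r<.14)&(r>.04)&(abs(Z-.105)<.006); o[k]=(encl(W[q][:,:2]) if q.sum()>5 else None,q.sum(),np.round(np.median(Z[q]),4))
    def e(q): return encl(W[q][:,:2]),q.sum()
    o["post"]=e((r<.03)&(Z>.115)&(Z<.13))
    o["bowl"]=e((r>.14)&(r<.30)&(Z>.054)&(Z<.068)&(W[...,0]<c[0]-.03)&(W[...,1]>c[1]+.05))
    o["can"]=e((r>.14)&(r<.30)&(Z>.096)&(Z<.106)&(W[...,0]<c[0]-.03)&(W[...,1]<c[1]-.05))
    q=(r>.14)&(r<.30)&(Z>.085)&(Z<.096)&(W[...,0]>c[0]+.05)
    o["box"]=np.round(np.array(cv2.minAreaRect((W[q][:,:2]*1000).astype(np.float32))[0]),1),q.sum()
    q=(r<.15)&(Z>.031)&(Z<.038)&(r>.115); o["rim"]=np.round(np.array(circ(*W[q][:,:2].T))*1000,1),q.sum()
    # dividers: whitish points high, between post and r=.12
    q=(r<.125)&(r>.03)&(Z>.098)&(Z<.109)&M["white"]; 
    t=np.degrees(np.arctan2(W[q][:,1]-c[1],W[q][:,0]-c[0])); o["divang"]=np.histogram(t,72,(-180,180)); 
    return o
E
python3 - <<'E'
from h import *; from plant import eyes
for n in("scene","top"):
    z=np.load(f"pics/{n}0.npz")
    for k,v in measure(z["p"],z["d"],eyes.camera_model(n)).items():
        if k=="divang": v=[(int(a),b) for a,b in zip(v[0],v[1]) if a]
        print(n,k,v)
E
```

```text
scene red ((array([517.2, -33.6]), 28.1), np.int64(182), np.float64(0.1041))
scene green ((array([637.1,  43.5]), 28.3), np.int64(169), np.float64(0.1042))
scene black ((array([633. , -52.9]), 82.3), np.int64(263), np.float64(0.1041))
scene post ((array([599.2, -31.2]), 13.3), np.int64(51))
scene bowl ((array([487.1, 156.8]), 57.8), np.int64(202))
scene can ((array([ 489.8, -225.2]), 35.6), np.int64(426))
scene box (array([818. , -29.9]), np.int64(426))
scene rim (array([597.9, -32.7, 128.1]), np.int64(387))
scene divang [(4, np.float64(-120.0)), (33, np.float64(-115.0)), (6, np.float64(-110.0)), (1, np.float64(-105.0)), (1, np.float64(-5.0)), (44, np.float64(0.0)), (6, np.float64(5.0)), (2, np.float64(105.0)), (7, np.float64(110.0)), (18, np.float64(115.0))]
top red ((array([511.9, -31. ]), 26.5), np.int64(239), np.float64(0.1042))
top green ((array([634.4,  44.1]), 27.0), np.int64(225), np.float64(0.1043))
top black ((array([615. , -37.1]), 95.2), np.int64(231), np.float64(0.1041))
top post ((array([595.5, -30.6]), 12.1), np.int64(48))
top bowl ((array([484.4, 159.1]), 55.4), np.int64(209))
top can ((array([ 487.1, -221.8]), 34.5), np.int64(348))
top box (array([815.8, -28.3]), np.int64(300))
top rim (array([595.1, -30.4, 128.4]), np.int64(343))
top divang [(25, np.float64(-120.0)), (19, np.float64(-115.0)), (2, np.float64(-110.0)), (13, np.float64(0.0)), (22, np.float64(5.0)), (2, np.float64(10.0)), (5, np.float64(105.0)), (12, np.float64(110.0)), (27, np.float64(115.0))]
```

Both views agree. The axis is at about (0.597, -0.031), red at about 180.5°, the bowl at about 120.4° and 220 mm out, and the dividers at about 1°, 121° and -119°. The heights also check out. The turn needed is about -60°. I'll push the divider at 121° from the red jar's side with closed fingers, sweeping clockwise to about 61°.

```bash
cat > mv.py <<'E'
import numpy as np
from plant import env, claw, eyes
C=np.array([.5965,-.031]); R=.102; Z=.065+env.tips_ahead
def pose(phi,off,z=Z,flip=-90):
    "tip beside divider at angle phi (deg), off m to its counter-clockwise side"
    a=np.radians(phi); p=C+R*np.array([np.cos(a),np.sin(a)])+off*np.array([-np.sin(a),np.cos(a)])
    return [*p,z],[180,0,(phi-90+(180 if flip==90 else 0)+180)%360-180]
E
python3 - <<'E'
from mv import *
print(env.tips_ahead)
for f in(-90,90):
    for ph in(121,91,61):
        q=env.ik(*pose(ph,.028,flip=f)); print(f,ph,None if q is None else np.round(q,1))
E
```

```text
0.014
-90 121 [-26.   39.4  29.6 112.6 -31.9  36.3 -34.6]
-90 91 [-32.2  44.8  38.3 104.8 -38.7  44.3 -62.2]
-90 61 [-40.7  59.9  64.8  95.8 -59.4  65.3 -77.6]
90 121 [ -0.6  36.5  -9.7 111.8  10.8  32.6 103.5]
90 91 [ -7.3  39.3  -3.1 104.    3.3  36.9  78.6]
90 61 [-11.6  43.    5.   94.9  -5.1  42.4  56.9]
```

```bash
python3 - <<'E'
from mv import *; import cv2
o=env.observe(); claw.gripper_close(10)
env.move_straight([*o["ee_pos"][:2],.30])
p,r=pose(121,.030,z=.24,flip=90); env.move_ptp(p,r)
env.move_straight(pose(121,.030)[0],vel=.12)
print(env.observe()["time"],env.observe()["force"],env.observe()["width"])
p,r=pose(121,.011,flip=90); print(env.move_straight(p,r,vel=.03,contact_N=1.5))
o=env.observe(); print(o["time"],o["ee_pos"],p,o["force"])
pic,d=eyes.capture("top"); cv2.imwrite("pics/top1.png",cv2.resize(pic[80:290,200:470],None,fx=2.5,fy=2.5)[...,::-1])
E
```

```text
6.075 [-0.79117765  0.72687684 -0.00384096] 0.00038692746042008174
False
6.8583 [0.53457223 0.05083601 0.07894707] [np.float64(0.5345372760514512), np.float64(0.05076564584760485), 0.079] [ 0.09238575 -0.32709251 -0.0711357 ]
```

View pics/top1.png

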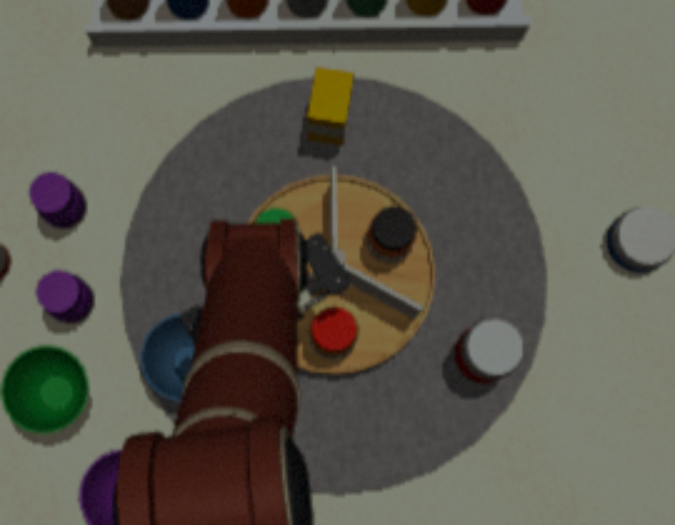

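The crop shows the fingers beside the divider, with the red jar (335,330), bowl (185,355), can and box all untouched. Now I sweep, stopping a few degrees short to look.

```bash
python3 - <<'E'
from mv import *; from h import *; import cv2
for ph in np.arange(118,64,-3.):
    p,r=pose(ph,.011,flip=90)
    env.move_straight(p,r,vel=.02)
    f=env.observe()["force"]
    if np.linalg.norm(f)>8: print("force",ph,f); break
    if ph%12<3: print(ph,np.round(f,2))
print(env.observe()["time"],ph)
for n in("scene","top"):
    p,d=eyes.capture(n); cv2.imwrite(f"pics/{n}2.png",p[...,::-1])
    o=measure(p,d,eyes.camera_model(n)); print(n,{k:o[k] for k in("red","green","bowl","post","box")})
E
```

```text
109.0 [-0.63 -0.24 -0.07]
97.0 [-0.37  0.36 -0.62]
85.0 [-0.68 -0.12  0.41]
73.0 [ 0.18 -0.13  0.18]
14.4083 67.0
scene {'red': ((array([549.6,  35.5]), 28.7), np.int64(136), np.float64(0.1043)), 'green': ((array([681.1, -24.6]), 27.5), np.int64(205), np.float64(0.1043)), 'bowl': ((array([481.9, 155.8]), 57.4), np.int64(97)), 'post': ((array([598.5, -31.7]), 14.7), np.int64(52)), 'box': (array([818.4, -30.8]), np.int64(424))}
top {'red': ((array([547.8,  38.5]), 26.6), np.int64(234), np.float64(0.1045)), 'green': ((array([679.8, -20.5]), 27.5), np.int64(227), np.float64(0.1044)), 'bowl': ((array([466.9, 127.3]), 38.1), np.int64(42)), 'post': ((array([595.2, -30.4]), 12.1), np.int64(52)), 'box': (array([814.4, -28.1]), np.int64(295))}
```

View pics/scene2.png

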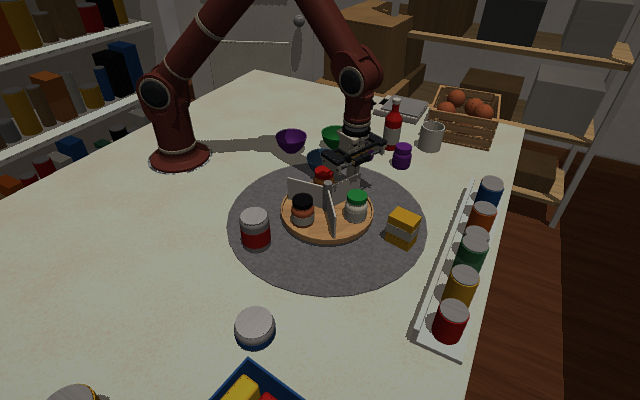

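The scene view shows the disc turned, with the red jar at (323,175) now facing the bowl and everything standing. Red is at 124.5° and needs about 4.2° more.

```bash
python3 - <<'E'
from mv import *; from h import *; import cv2
for ph in (65,62.8):
    p,r=pose(ph,.011,flip=90); env.move_straight(p,r,vel=.02)
env.sleep(.3)
p,r=pose(62.8,.030,flip=90); env.move_straight(p,vel=.04)
env.move_straight([*p[:2],.26],vel=.12)
env.move_straight([.60,.30,.30])
for n in("scene","top"):
    p,d=eyes.capture(n); cv2.imwrite(f"pics/{n}3.png",p[...,::-1])
    o=measure(p,d,eyes.camera_model(n)); print(n,{k:o[k] for k in("red","green","bowl","post","box","can")})
    c=o["post"][0][0]; a=lambda k:np.degrees(np.arctan2(*(o[k][0][0]-c)[::-1])); print(a("red"),a("bowl"),a("green"))
print(env.observe()["time"])
E
```

```text
scene {'red': ((array([555.7,  38.5]), 28.7), np.int64(170), np.float64(0.1041)), 'green': ((array([681. , -29.8]), 28.1), np.int64(209), np.float64(0.1045)), 'bowl': ((array([485. , 158.2]), 57.8), np.int64(185)), 'post': ((array([597.8, -32.4]), 12.9), np.int64(52)), 'box': (array([818.2, -31. ]), np.int64(423)), 'can': ((array([ 490.5, -225.7]), 35.7), np.int64(433))}
120.70158965347974 120.6176967165473 1.789910608246067
top {'red': ((array([552.8,  41.4]), 26.4), np.int64(237), np.float64(0.1046)), 'green': ((array([679.1, -27. ]), 26.9), np.int64(227), np.float64(0.1043)), 'bowl': ((array([484.5, 159.1]), 55.5), np.int64(203)), 'post': ((array([595.9, -30.2]), 11.7), np.int64(49)), 'box': (array([815. , -28.2]), np.int64(303)), 'can': ((array([ 487.3, -221.8]), 35.0), np.int64(352))}
121.04606110435408 120.4761256131395 2.2025981617658035
19.5583
```

View pics/top3.png

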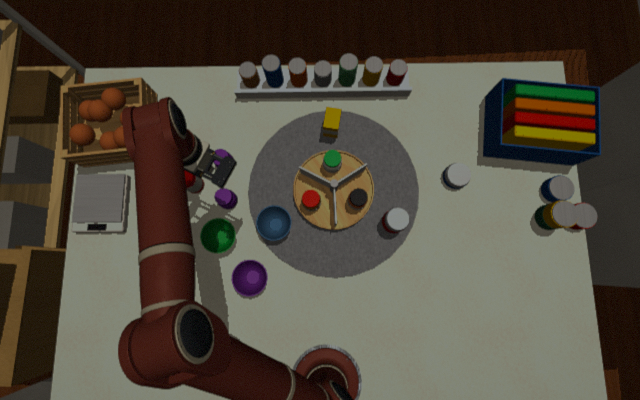

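The picture shows the red jar (311,200) in line between the post (333,185) and the bowl (273,223), to within about 0.5°. The bowl, can and box have not moved, the hand is clear and nothing is touched.

```bash
python3 -c "
from plant import env
print(env.close_job())"
```

```text
the job is handed in; nothing more can be done
None
```

The job is done and handed in at about 20 s of the 51 s allowed: the red-lidded jar stands in line between the post and the blue bowl to within about 0.5°, the bowl, can and box measured unmoved, and the hand is clear.

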